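# Close the bolt tray, hook the tin tray open

### The arm

A 6-joint arm with a two-finger parallel gripper is mounted at the origin on a cart in front of the work surface, level with it; the furniture and walls round the work are solid. World frame = base frame: x ahead of the robot, y to its left, z up, the work surface at z = 0. Lengths are in m, angles in rad, forces in N, time in s.
With the tool pointing down it reaches from about 0.25 to 0.775 m from the base axis. Payload 4 kg.
Tool frame: the origin (TCP) lies midway between the tips of the shut fingers; the grasp point (between the pads) lies 19 mm behind it (robot.tcp_to_grasp is the distance from the TCP to the grasp point, in m); z points along the fingers, y is the line along which they close (so a half turn about z gives the same grasp; the last joint's range is limited). The gripper opens to 94 mm and grips with 3 to 60 N. Pads are 16 mm wide; open, the fingers measure 119 mm over their backs; the gripper's body (75 mm by 177 mm) begins 78 mm behind the grasp point.
Start: joints at [1.223, 0.087, 1.371, -0, 1.684, -0.103], TCP at [0.133, 0.534, 0.206] pointing down, gripper open.
Joint ranges: [-3.1, 3.1], [-0.76, 2.03], [0.27, 2.55], [-1.08, 4.22], [0.17, 2.65], [-2.57, 2.57]. Speed limits (rad/s): [2.79, 2.79, 3.14, 3.14, 3.14, 3.14].

### API

Orientations are given as [roll, pitch, yaw] about the fixed x, y, z axes, in that order (R = Rz(yaw) Ry(pitch) Rx(roll)).
In Python, from bench import robot, viewer gives the robot as it stands. The module is installed in compiled form; this text tells all that it offers.
- The arm moves only by the shell command python3 -m handwheel 'ROWS' [OPENING]. ROWS is JSON, a list of rows, each a list of 6 numbers: the shift along the tool's x, y, z in units of 0.2 m (1.0 is 0.2 m), then the turn, a rotation vector about the tool's x, y, z in units of 30 degrees (1.0 is 30 degrees). In form: [[x, y, z, wx, wy, wz], ...]. A call has 1 to 10 rows; each row is the pose to reach, as a shift and turn from the pose commanded when the call began, along the tool's axes at that moment; what a row does not reach only later rows make up. A row lasts 1/12 s, in which the tool goes at most 41.7 mm and 7.16 degrees, less where a joint would pass 70% of its speed; a pose out of reach is approached as far as the arm can. A call with a number of a shift or a turn outside -1 to 1 is refused whole. A call with a gripper value outside its range is refused whole. OPENING is the gripper's target within -1 to 1 (shut at 1, half-way at 0, fully open at -1), set as the call begins (- or left out, the last holds). The fingers move at their own pace and stop on an object; the grip force is fixed at half the most. Time passes only in rows, so rows that repeat a pose let the fingers close. It gives the time, the measured TCP pose, the force, the opening and the grip force at its end, in the units of the state.
- robot.get_obs(): the state, without advancing time (a new reading comes with each control period).
- viewer.snapshot(name): name is "scene" or "top"; returns the picture (420x560x3 uint8, red, green, blue); there is no depth.
- viewer.calibration(name): a dict with "fx", "fy", "cx", "cy" (pixels), "k1" (the pictures are not rectified: a ray, as slopes to the right and down, at radius r is drawn at 1 + k1 r^2 times it, then the intrinsics apply), "R" (3x3) and "t" (3): a world point X has camera coordinates R X + t. Camera axes: x right, y down, z forward; pixel columns grow to the right and rows downward; lengths in m; the calibration is good to about 2 mm. A picture is of the moment at which its call begins. calibration takes no time and is no camera call.
- robot.close_job(): hands the job in; it is judged then, once.
The state is a dict: "time": time; "joint_positions": joint angles; "qvel": joint speeds; "joint_torque": joint torques, N m; "tool_pos": TCP position; "ee_rot": TCP orientation; "wrist_force": force on the tool from outside, world axes, zero at the start; "wrist_torque": the same for the moment, N m; "width": finger opening in m; "finger_force": force on a finger pad.
Only numpy, scipy, OpenCV 4.12 (cv2) and the standard library are available. Lean on these libraries where they do the work, as an engineer would, in place of code of your own. Each camera call takes 0.05 s, during which the arm holds its last target. There are 200 camera calls.

### The job

Three small wooden trays stand side by side on slides. Push the tray of bolts, which was left part-way open, fully home; then hook a fingertip behind the upright lip of the tray with the flat round tin and draw it out as far as it goes, so that the tin can be got at. Only push and draw with the fingers: do not pinch the lips, lift anything, touch what lies in the trays, open the tape-measure tray or disturb the other things about the bench, and leave both trays as set with the hand clear.

Things in the scene. Friction and masses are not known exactly. Their poses are not given: they have to be found in the camera images.
- tin_slide: Fixed wooden slide under the tray that holds the flat round tin: base plate 160 x 105 mm with two runners, on a 12 mm plywood board. Origin: centre of its underside, 12 mm above the bench; x points to the rear (trays open to -x), y left, z up. The tray is 80 mm wide, its bin's walls reach 62 mm above the bench.
- tin_tray (a joint): How far the tray that holds the flat round tin is drawn out along its slide's -x, m: 0 = fully home against the rear stop, 0.090 = fully out against the front stop. About 1.5 N of friction plus light damping (5 N per m/s); it stays where it is left.
- tin_tray_hook (a point): Steel rear plate, 4 x 80 x 40 mm, of the upright lip fronting the tray that holds the flat round tin; moves with it. This point: middle of its top edge, 62 mm above the bench; axes as the slide's. A fingertip hooks its rear surface, 2 mm behind this point. Behind is an empty trough 50 mm long, 72 mm wide, floor 35 mm below this point; then the bin's front wall, 52 mm behind this point, as high as the lip.
- tin_tray_face (a point): Wooden facing on the front of the same lip of the tray that holds the flat round tin; 4 mm thick, 80 mm wide, its top 4 mm lower than the steel plate. This point: middle of its top edge, 58 mm above the bench and 4 mm in front of the steel plate's point; same axes. Its front surface lies 2 mm in front of this point.
- bolt_slide: Fixed wooden slide under the tray that holds the two bolts, the one left part-way open: base plate 160 x 105 mm with two runners, on a 12 mm plywood board. Origin: centre of its underside, 12 mm above the bench; x points to the rear (trays open to -x), y left, z up. The tray is 80 mm wide, its bin's walls reach 62 mm above the bench.
- bolt_tray (a joint): How far the tray that holds the two bolts, the one left part-way open is drawn out along its slide's -x, m: 0 = fully home against the rear stop, 0.090 = fully out against the front stop. About 1.5 N of friction plus light damping (5 N per m/s); it stays where it is left.
- bolt_tray_hook (a point): Steel rear plate, 4 x 80 x 40 mm, of the upright lip fronting the tray that holds the two bolts, the one left part-way open; moves with it. This point: middle of its top edge, 62 mm above the bench; axes as the slide's. A fingertip hooks its rear surface, 2 mm behind this point. Behind is an empty trough 50 mm long, 72 mm wide, floor 35 mm below this point; then the bin's front wall, 52 mm behind this point, as high as the lip.
- bolt_tray_face (a point): Wooden facing on the front of the same lip of the tray that holds the two bolts, the one left part-way open; 4 mm thick, 80 mm wide, its top 4 mm lower than the steel plate. This point: middle of its top edge, 58 mm above the bench and 4 mm in front of the steel plate's point; same axes. Its front surface lies 2 mm in front of this point.
- tape_slide: Fixed wooden slide under the tray that holds the tape measure: base plate 160 x 105 mm with two runners, on a 12 mm plywood board. Origin: centre of its underside, 12 mm above the bench; x points to the rear (trays open to -x), y left, z up. The tray is 80 mm wide, its bin's walls reach 62 mm above the bench.
- tape_tray (a joint): How far the tray that holds the tape measure is drawn out along its slide's -x, m: 0 = fully home against the rear stop, 0.090 = fully out against the front stop. About 1.5 N of friction plus light damping (5 N per m/s); it stays where it is left.
- tape_tray_hook (a point): Steel rear plate, 4 x 80 x 40 mm, of the upright lip fronting the tray that holds the tape measure; moves with it. This point: middle of its top edge, 62 mm above the bench; axes as the slide's. A fingertip hooks its rear surface, 2 mm behind this point. Behind is an empty trough 50 mm long, 72 mm wide, floor 35 mm below this point; then the bin's front wall, 52 mm behind this point, as high as the lip.
- tape_tray_face (a point): Wooden facing on the front of the same lip of the tray that holds the tape measure; 4 mm thick, 80 mm wide, its top 4 mm lower than the steel plate. This point: middle of its top edge, 58 mm above the bench and 4 mm in front of the steel plate's point; same axes. Its front surface lies 2 mm in front of this point.
- wax_tin: Flat round tin, 67 mm diameter, 33 mm high, standing loose in the bin of its tray (floor 27 mm above the bench); origin: centre of its underside.
- bolt_0: Hexagon bolt 57 mm long, 22 mm over the head, loose in the bin of the bolt tray; origin at its underside.
- bolt_1: Second such bolt in the same bin.
- tape_measure: Tape measure, 39 x 84 x 64 mm, standing loose in the bin of its tray; origin: centre of its underside.
- driver_small: Small screwdriver, 181 mm long, lying on the board behind the slides; bystander; origin: centre of its underside.
- masking_tape: Roll of masking tape, 100 mm across, 25 mm high, on the bench; bystander; origin: centre of its underside.
- pliers: Pliers, 150 mm long, on the bench; bystander; origin: centre of its underside.
- sanding_block: Sanding block 62 x 112 x 29 mm, on the bench; bystander; origin: centre of its underside.
- wedge_pine: Pine wedge block 45 x 100 x 18 mm, on the bench; bystander; origin: centre of its underside.
Not all that is in view belongs to the job. There is more than one size of the wax_tin; the job needs the largest.

How it is judged:
On the way, in this order (a step that is already met when the one before it is completed fails the run):
1. the bolt tray is pushed fully home while the tin tray is still shut (value of joint bolt_tray below 0.005 m and value of joint tin_tray below 0.02 m), for 0.2 s.
2. the tin tray is drawn fully out (value of joint tin_tray above 0.085 m), for 0.2 s.
At the end, for the whole second after the job is handed in: The bolt tray is within 5 mm of fully home, the tin tray within 5 mm of fully out, the tape-measure tray still shut within 5 mm, and the tin stands upright and still in the bin of its tray (value of joint each of bolt_tray, tape_tray below 0.005 m and value of joint tin_tray above 0.085 m and angle between wax_tin's own z axis and vertical below 0.15 rad and height (world z) of wax_tin below 0.035 m and x of wax_tin in the frame of tin_tray_hook between 0.055 and 0.15 m and linear speed of wax_tin below 0.02 m/s); the robot touches nothing.
It fails at once if a lip is pinched between the fingers (its front and rear pressed at once) ((contact force between the fingers and tin_tray_c0 above 1 N and contact force between the fingers and tin_tray_c1 above 1 N) or (contact force between the fingers and bolt_tray_c0 above 1 N and contact force between the fingers and bolt_tray_c1 above 1 N) or (contact force between the fingers and tape_tray_c0 above 1 N and contact force between the fingers and tape_tray_c1 above 1 N)).
It fails at once if the robot touches what lies in a tray (more than 1 N) (contact force between any of the arm, the fingers and wax_tin above 1 N or contact force between any of the arm, the fingers and bolt_0 above 1 N or contact force between any of the arm, the fingers and bolt_1 above 1 N or contact force between any of the arm, the fingers and tape_measure above 1 N).
It fails at once if something is lifted out of a tray (height (world z) of any of wax_tin, bolt_0, bolt_1, tape_measure above 0.06 m).
It fails at once if the tape-measure tray is opened by more than 10 mm (value of joint tape_tray above 0.01 m).
It fails at once if a bystander is moved by more than 20 mm (distance of any of driver_small, masking_tape, pliers, sanding_block, wedge_pine from where it was at the start of the episode above 0.02 m).
It also fails if it takes over 38 s, if anything falls off the work surface, if the arm or the gripper's body presses on something with over 40 N, if the wrist force passes 120 N, or if a joint passes its speed limit or range.

## Working session

There is one attempt and no reset: what is moved stays moved. The work goes in short steps, Python scripts to look and compute and a shell command to move; the robot and the scene stay as the last step left them, time stands still between calls to the robot, and variables do not carry over. Pictures are saved under pics/ and viewed, at most 10 in all, crops included, and the job is handed in when it is done.

```bash
mkdir -p pics; python3 - <<'E'
from bench import robot, viewer
import cv2
for n in ("scene","top"):
    im=viewer.snapshot(n); cv2.imwrite(f"pics/{n}0.png",im[:,:,::-1])
    c=viewer.calibration(n); print(n,c)
o=robot.get_obs(); print(o)
E
```

```text
scene {'fx': 417.81746890695564, 'fy': 417.81746890695564, 'cx': 281.6367400798106, 'cy': 203.53612211467436, 'k1': -0.09379772769404415, 'R': array([[-0.59358815, -0.80458981,  0.01698065],
       [-0.54907392,  0.38947418, -0.73947799],
       [ 0.58836293, -0.448269  , -0.67296654]]), 't': array([0.49475949, 0.25875799, 0.98061753])}
top {'fx': 396.8854468972412, 'fy': 396.8854468972412, 'cx': 281.6150730295408, 'cy': 210.73934205244126, 'k1': -0.001769434452343419, 'R': array([[ 0.0118537 , -0.99983127, -0.01403285],
       [-0.98210584, -0.00900333, -0.1881145 ],
       [ 0.18795642,  0.0160116 , -0.98204685]]), 't': array([0.22741515, 0.56313426, 1.07185448])}
{'time': 0.1, 'joint_positions': array([ 1.22292368e+00,  8.79186541e-02,  1.37208329e+00, -1.38477118e-05,
        1.68361195e+00, -1.03111746e-01]), 'qvel': array([-0.00167085, -0.00221638, -0.00290296, -0.00233573,  0.00060481,
        0.00066009]), 'joint_torque': array([ 2.09780068e-03, -3.41252840e+01, -3.03302121e+01,  7.19260192e-02,
        3.03974818e-02, -1.02404899e-04]), 'tool_pos': array([0.13312518, 0.53313839, 0.20441076]), 'ee_rot': array([-3.13958073e+00, -1.94354824e-04,  2.89683001e+00]), 'wrist_force': array([-0.31905305, -0.42540979, -0.43773398]), 'wrist_torque': array([ 0.03177571, -0.00766052, -0.00823352]), 'finger_force': 0.0, 'width': 0.09388993417249056}
```

View pics/scene0.png

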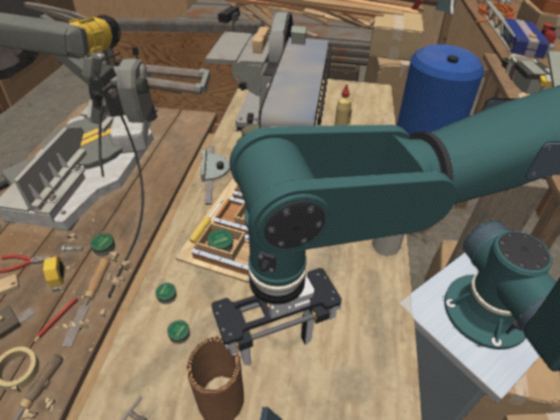

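View pics/top0.png

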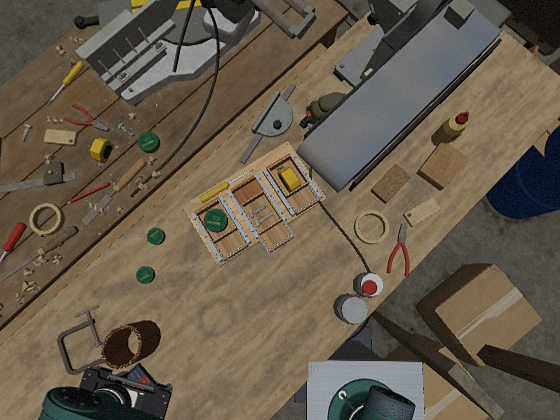

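The top view shows the tin tray (~(218,225)), the bolt tray in the middle, part-open (~(268,220)), and the tape tray (~(293,185)). They open towards the lower right of the picture. I'll enlarge that area.

```bash
python3 - <<'E'
import cv2
im=cv2.imread("pics/top0.png")[135:275,180:340]
cv2.imwrite("pics/crop0.png",cv2.resize(im,None,fx=4.25,fy=4.25,interpolation=cv2.INTER_CUBIC))
E
```

```text
(no output)
```

View pics/crop0.png

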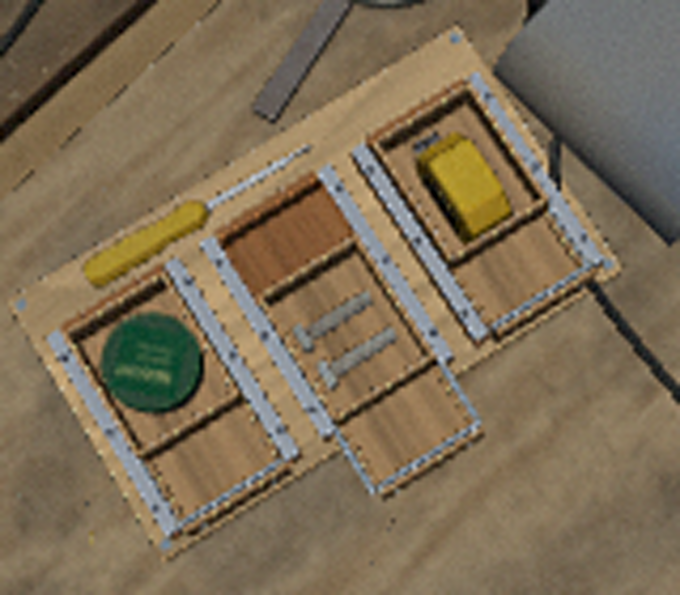

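The crop shows the lip top edges: tin (180,525)-(295,462), bolt (377,490)-(480,428), tape (490,330)-(603,262), in crop pixels. I'll turn these into world positions.

```bash
cat > h.py <<'E'
import numpy as np, cv2
from bench import robot, viewer
def w(name,uv,z):
    c=viewer.calibration(name); K=np.array([[c['fx'],0,c['cx']],[0,c['fy'],c['cy']],[0,0,1]])
    p=cv2.undistortPoints(np.array(uv,float).reshape(-1,1,2),K,np.array([c['k1'],0,0,0,0]))[:,0]
    d=np.c_[p,np.ones(len(p))]@c['R']; o=-c['R'].T@c['t']
    return o+d*((z-o[2])/d[:,2])[:,None]
def proj(name,X):
    c=viewer.calibration(name); K=np.array([[c['fx'],0,c['cx']],[0,c['fy'],c['cy']],[0,0,1]])
    return cv2.projectPoints(np.array(X,float).reshape(-1,1,3),cv2.Rodrigues(c['R'])[0],c['t'],K,np.array([c['k1'],0,0,0,0]))[0][:,0]
E
python3 - <<'E'
from h import *
np.set_printoptions(precision=4,suppress=True)
f=lambda L:[(180+(u+.5)/4.25-.5,135+(v+.5)/4.25-.5) for u,v in L]
L=f([(180,525),(295,462),(377,490),(480,428),(490,330),(603,262),(145,452),(240,398),(340,416),(432,360)])
P=w("top",L,.062); print(P)
for i in range(0,10,2):
    d=P[i+1]-P[i]; print((P[i]+P[i+1])/2, np.linalg.norm(d), np.degrees(np.arctan2(-d[0],d[1])))
B=w("top",f([(20,303),(455,38),(612,268),(166,545)]),.012); print(B)
for a,b in((0,1),(3,2),(3,0),(2,1)): d=B[b]-B[a]; print(np.linalg.norm(d),np.degrees(np.arctan2(d[1],d[0])))
R=cv2.Rodrigues(np.array([0.]))[0] if 0 else None
E
```

```text
[[0.4244 0.3965 0.062 ]
 [0.4663 0.3228 0.062 ]
 [0.4485 0.2687 0.062 ]
 [0.4899 0.2019 0.062 ]
 [0.5553 0.1957 0.062 ]
 [0.6022 0.1205 0.062 ]
 [0.4718 0.4215 0.062 ]
 [0.5082 0.3602 0.062 ]
 [0.4969 0.294  0.062 ]
 [0.5348 0.2339 0.062 ]]
[0.4454 0.3596 0.062 ] 0.08481571765424702 -150.4367921954635
[0.4692 0.2353 0.062 ] 0.07860346370156103 -148.26465058403946
[0.5788 0.1581 0.062 ] 0.08857860574482096 -148.04210024759755
[0.49   0.3908 0.062 ] 0.07121550590411718 -149.2914621216438
[0.5159 0.2639 0.062 ] 0.07101147373038182 -147.7363348618907
[[0.5809 0.5229 0.012 ]
 [0.7776 0.2211 0.012 ]
 [0.6095 0.11   0.012 ]
 [0.4143 0.4137 0.012 ]]
0.360289823884524 -56.91086536557734
0.36109551142326624 -57.26805321600933
0.19921039871749896 33.236075230238
0.20146509226829443 33.46157163078096
```

```bash
cat >> h.py <<'E'
A=np.radians(33); RR=np.array([[np.cos(A),-np.sin(A),0],[np.sin(A),np.cos(A),0],[0,0,1]])
from scipy.spatial.transform import Rotation as Ro
def plan(r,l,z,yaw=213):
    """rows-units from the measured pose to slide-axes target"""
    o=robot.get_obs(); R=Ro.from_euler('xyz',o['ee_rot'])
    T=RR@np.array([r,l,z]); G=Ro.from_euler('xyz',[np.pi,0,np.radians(yaw)])
    print('t',o['time'],'tool rlz',(RR.T@o['tool_pos']).round(4),'shift',(R.inv().apply(T-o['tool_pos'])/.2).round(3),'turn',((R.inv()*G).as_rotvec(degrees=True)/30).round(3),'F',(RR.T@o['wrist_force']).round(1))
E
python3 - <<'E'
from h import *
print(proj("top",[[.133,.533,.204]]),proj("scene",[[.133,.533,.204]]))
for z in(0,.06,.1,.14,.18): print(z,w("scene",[[216,357]],z),w("top",[[126,333],[125,345]],z))
plan(.46,-.058,.2)
E
```

```text
[[147.1557467  381.38350882]] [[275.84884931 350.17849093]]
0 [[0.28241852 0.58222701 0.        ]] [[0.21485636 0.67057715 0.        ]
 [0.18235831 0.67062838 0.        ]]
0.06 [[0.25226311 0.59323603 0.06      ]] [[0.22177928 0.64706274 0.06      ]
 [0.19095965 0.64711133 0.06      ]]
0.1 [[0.2321595  0.60057537 0.1       ]] [[0.22639456 0.63138647 0.1       ]
 [0.19669388 0.63143329 0.1       ]]
0.14 [[0.21205588 0.60791472 0.14      ]] [[0.23100984 0.6157102  0.14      ]
 [0.2024281  0.61575525 0.14      ]]
0.18 [[0.19195227 0.61525406 0.18      ]] [[0.23562512 0.60003392 0.18      ]
 [0.20816233 0.60007722 0.18      ]]
t 0.1 tool rlz [0.402  0.3746 0.2044] shift [-1.78  -1.262  0.024] turn [-0.003 -0.002 -1.567] F [-0.5 -0.2 -0.4]
```

The can's top is at about z 0.14 m, below the raised fingertips. I'll approach with the fingers shut.

```bash
python3 -m handwheel '[[-0.3,-0.2,0,0,0,-0.2],[-0.89,-0.63,0,0,0,-0.8],[-0.89,-0.63,0,0,0,-0.8],[-0.89,-0.63,0,0,0,-0.8],[-0.89,-0.63,0,0,0,-0.8],[-0.89,-0.63,0,0,0,-0.8],[-0.89,-0.63,0,0,0,-0.8],[-0.89,-0.63,0,0,0,-0.8]]' 1; python3 -c "
from h import *
plan(.46,-.058,.1)"
```

```text
time: 0.77
tool_pos: [0.2757, 0.3678, 0.2052]
ee_rot: [3.141, -0.001, -2.97]
wrist_force: [-0.0, 0.7, -0.2]
width: 0.044
finger_force: 0.0
t 0.7667 tool rlz [0.4315 0.1583 0.2052] shift [-0.557 -0.939  0.525] turn [ 0.001 -0.001 -0.772] F [ 0.3  0.6 -0.2]
```

```bash
python3 -m handwheel '[[-0.56,-0.94,0.52,0,0,-0.77],[-0.56,-0.94,0.52,0,0,-0.77],[-0.56,-0.94,0.52,0,0,-0.77],[-0.56,-0.94,0.52,0,0,-0.77],[-0.56,-0.94,0.52,0,0,-0.77],[-0.56,-0.94,0.52,0,0,-0.77],[-0.56,-0.94,0.52,0,0,-0.77],[-0.56,-0.94,0.52,0,0,-0.77]]'; python3 -c "
from h import *
plan(.46,-.058,.04)
cv2.imwrite('pics/top1.png',cv2.resize(viewer.snapshot('top')[135:305,180:380,::-1],None,fx=3.5,fy=3.5,interpolation=2))"
```

```text
time: 1.43
tool_pos: [0.4178, 0.2019, 0.0994]
ee_rot: [3.14, -0.004, -2.567]
wrist_force: [0.3, -0.2, -0.2]
width: 0.0005
finger_force: 0.0
t 1.4333 tool rlz [ 0.4604 -0.0582  0.0994] shift [0.001 0.001 0.297] turn [ 0.003 -0.008 -0.002] F [ 0.2 -0.3 -0.2]
```

View pics/top1.png

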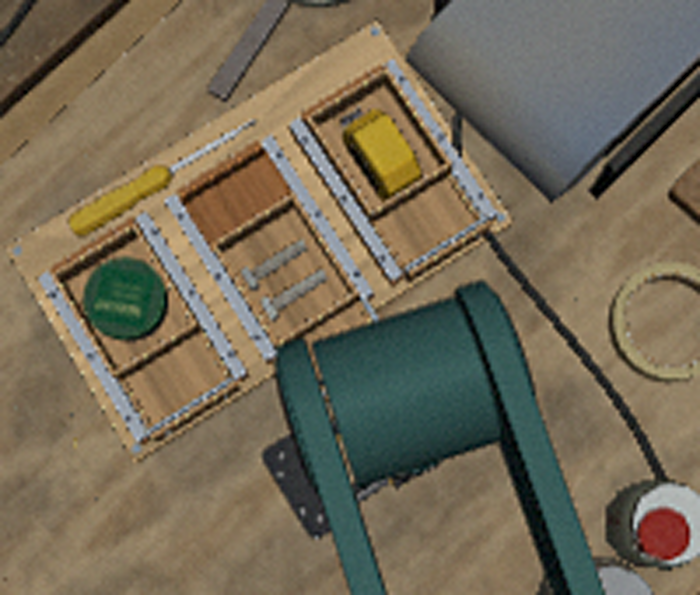

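The arm covers the bolt lip, the hand is in front of it, and nothing has been disturbed. Next I'll descend and push.

```bash
python3 -m handwheel '[[0,0,0.15,0,0,0],[0,0,0.3,0,0,0],[0,0,0.3,0,0,0],[-0.1,0,0.3,0,0,0],[-0.2,0,0.3,0,0,0],[-0.25,0,0.3,0,0,0],[-0.3,0,0.3,0,0,0],[-0.35,0,0.3,0,0,0],[-0.4,0,0.3,0,0,0],[-0.43,0,0.3,0,0,0]]'; python3 -c "
from h import *
plan(.556,-.058,.04)"
```

```text
time: 2.32
tool_pos: [0.4911, 0.2504, 0.042]
ee_rot: [3.141, 0.001, -2.564]
wrist_force: [-1.6, -0.6, 0.6]
width: 0.0007
finger_force: 0.9
t 2.3167 tool rlz [ 0.5483 -0.0575  0.042 ] shift [-0.039 -0.003  0.01 ] turn [0.    0.002 0.004] F [-1.6  0.4  0.6]
```

Contact at about 1.6 N, and the tray is moving. I'll press on gently until the stop shows up as force.

```bash
python3 -m handwheel '[[-0.02,0,0,0,0,0],[-0.03,0,0,0,0,0],[-0.04,0,0,0,0,0],[-0.05,0,0,0,0,0],[-0.05,0,0,0,0,0]]'; python3 -c "
from h import *
plan(.556,-.058,.04)"
```

```text
time: 2.73
tool_pos: [0.4988, 0.2547, 0.0414]
ee_rot: [3.142, -0.0, -2.565]
wrist_force: [-1.6, -0.8, 0.7]
width: 0.0005
finger_force: 0.6
t 2.7333 tool rlz [ 0.5571 -0.058   0.0414] shift [0.005 0.    0.007] turn [ 0.    -0.     0.002] F [-1.8  0.2  0.7]
```

```bash
python3 -m handwheel '[[-0.01,0,0,0,0,0],[-0.02,0,0,0,0,0],[-0.03,0,0,0,0,0],[-0.04,0,0,0,0,0],[-0.04,0,0,0,0,0]]'; python3 -c "
from h import *
plan(.556,-.058,.04)"
```

```text
time: 3.15
tool_pos: [0.4988, 0.2547, 0.0415]
ee_rot: [3.141, -0.019, -2.564]
wrist_force: [-18.4, -11.0, 15.1]
width: 0.0007
finger_force: 10.9
t 3.15 tool rlz [ 0.5571 -0.058   0.0415] shift [0.005 0.    0.007] turn [ 0.    -0.036  0.002] F [-21.4   0.8  15.1]
```

The stop is reached: force jumped to 21 N with the TCP at r=0.557, so a home lip's hook point is at r≈0.571. I'll back off and rise.

```bash
python3 -m handwheel '[[0.03,0,0,0,0,0],[0.1,0,0,0,0,0],[0.25,0,0,0,0,0],[0.3,0,-0.1,0,0,0],[0.3,0,-0.3,0,0,0],[0.3,0,-0.4,0,0,0],[0.3,0,-0.4,0,0,0]]'; python3 -c "
from h import *
plan(.596,.059,.12)
cv2.imwrite('pics/s2.png',cv2.resize(viewer.snapshot('scene')[160:310,150:350,::-1],None,fx=3.9,fy=3.9,interpolation=2))"
```

```text
time: 3.73
tool_pos: [0.4589, 0.2276, 0.1278]
ee_rot: [-3.139, 0.013, -2.565]
wrist_force: [0.7, 0.7, -0.5]
width: 0.0007
finger_force: 0.0
t 3.7333 tool rlz [ 0.5088 -0.059   0.1278] shift [-0.436  0.59   0.043] turn [-0.006  0.024  0.002] F [ 1.   0.2 -0.5]
```

View pics/s2.png

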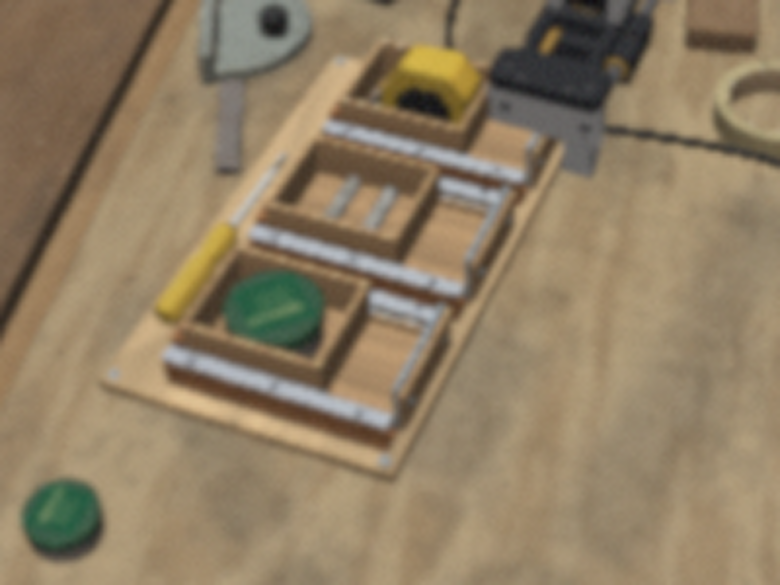

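All three trays are home, and the bolts still lie flat in their bin. The tin tray's lip runs from crop (400,400) to (443,312). I'll check that against my prediction while moving above the trough.

```bash
python3 -m handwheel '[[-0.1,0.1,0,0,0,0],[-0.25,0.3,0,0,0.01,0],[-0.43,0.55,0,0,0.02,0],[-0.44,0.59,0.03,0,0.02,0],[-0.44,0.59,0.03,0,0.02,0],[-0.44,0.59,0.03,0,0.02,0],[-0.44,0.59,0.03,0,0.02,0]]'; python3 -c "
from h import *
plan(.596,.059,.042)
P=np.array([[.573,.099,.062],[.573,.019,.062]])@RR.T
print((proj('scene',P)-[150,160])*3.9)
print(w('scene',[[150+400/3.9,160+400/3.9],[150+443/3.9,160+312/3.9]],.062)@RR)
cv2.imwrite('pics/s3.png',cv2.resize(viewer.snapshot('scene')[160:310,150:350,::-1],None,fx=3.9,fy=3.9,interpolation=2))"
```

```text
time: 4.37
tool_pos: [0.464, 0.3726, 0.1137]
ee_rot: [-3.141, -0.013, -2.564]
wrist_force: [-0.6, 0.0, -0.6]
width: 0.0003
finger_force: 0.0
t 4.3667 tool rlz [0.592  0.0598 0.1137] shift [-0.025 -0.004  0.358] turn [-0.001 -0.026  0.003] F [-0.5  0.4 -0.6]
[[392.43580671 382.57741551]
 [441.43383961 295.48464229]]
[[0.56304278 0.11012496 0.062     ]
 [0.56644187 0.03222613 0.062     ]]
```

View pics/s3.png

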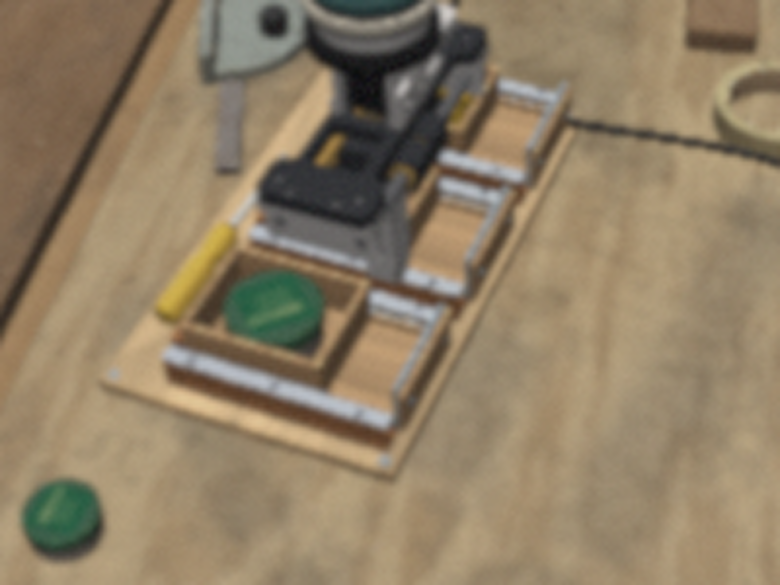

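```bash
python3 - <<'E'
from h import *
c=viewer.calibration
im=cv2.imread('pics/s3.png') # 3.9x from (150,160)
im=cv2.resize(im[210:470,240:540],None,fx=2.2,fy=2.2,interpolation=2)
def pt(P,col):
    for q in ((proj('scene',np.array(P)@RR.T)-[150,160]+.5)*3.9-[240,210])*2.2: cv2.circle(im,tuple(int(v) for v in q),3,col,-1)
pt([[.573,.099,.062],[.573,.019,.062]],(0,0,255))
pt([[.623,.099,.062],[.623,.019,.062]],(255,0,255))
pt([[.573,-.018,.062],[.573,-.098,.062]],(0,255,255))
t=[.592,.0598,.1137]
pt([[t[0]+a,t[1]+b,t[2]] for a in(-.008,.008) for b in(-.0125,.0125)],(0,255,0))
cv2.imwrite('pics/z3.png',im)
E
```

```text
(no output)
```

View pics/z3.png

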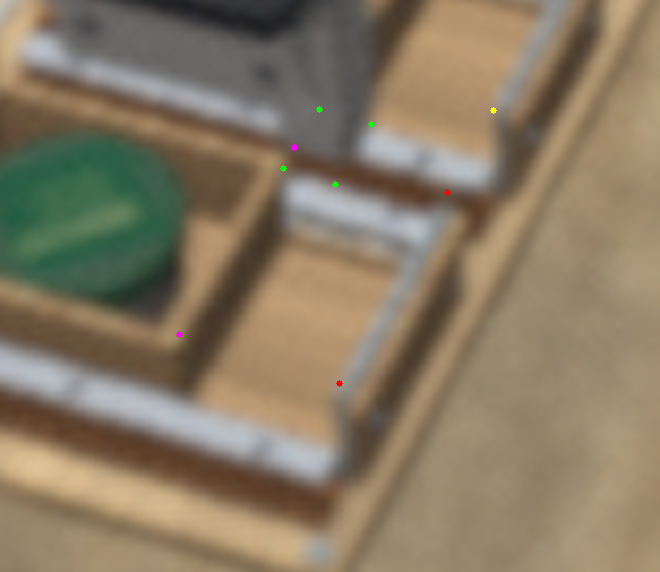

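The predicted bin-wall and lip points fall within about 1.5 image px of the picture, so the trough position is good to about 3 mm. I'll descend to just above the lip and check there.

```bash
python3 -m handwheel '[[-0.015,0,0.08,0,0,0],[-0.015,0,0.2,0,0,0],[-0.015,0,0.2,0,0,0],[-0.015,0,0.2,0,0,0],[-0.015,0,0.2,0,0,0]]'; python3 - <<'E'
from h import *
plan(.596,.059,.042)
o=robot.get_obs(); t=RR.T@o['tool_pos']
im=cv2.resize(viewer.snapshot('scene')[205:285,205:295,::-1],None,fx=7,fy=7,interpolation=2).copy()
def pt(P,col):
    for q in (proj('scene',np.array(P)@RR.T)-[205,205]+.5)*7: cv2.circle(im,tuple(int(v) for v in q),3,col,-1)
pt([[.573,.099,.062],[.573,.019,.062]],(0,0,255))
pt([[.623,.099,.062],[.623,.019,.062]],(255,0,255))
pt([[t[0]+a,t[1]+b,t[2]] for a in(-.008,.008) for b in(-.0125,.0125)],(0,255,0))
cv2.imwrite('pics/z4.png',im)
E
```

```text
time: 4.83
tool_pos: [0.4673, 0.3741, 0.0765]
ee_rot: [-3.142, -0.009, -2.566]
wrist_force: [-0.1, 0.3, 0.8]
width: 0.0003
finger_force: 0.0
t 4.8333 tool rlz [0.5957 0.0592 0.0765] shift [-0.003 -0.001  0.173] turn [-0.    -0.018 -0.   ] F [0.1 0.3 0.8]
```

View pics/z4.png

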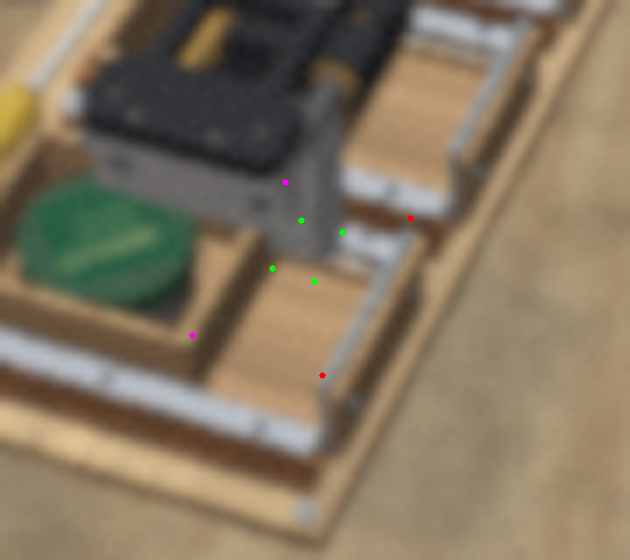

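The fingertips' lower corner is at (310,258) and the trough is clear beneath it. The tips sit a little higher in the picture than predicted, so I'll bias about 4 mm towards the lip and to the left, then descend.

```bash
python3 -m handwheel '[[0.02,0.02,0.03,0,0,0],[0.02,0.02,0.07,0,0,0],[0.02,0.02,0.11,0,0,0],[0.02,0.02,0.15,0,0,0],[0.02,0.02,0.17,0,0,0],[0.02,0.02,0.17,0,0,0],[0.02,0.02,0.17,0,0,0]]'; python3 -c "
from h import *
plan(.581,.062,.042)"
```

```text
time: 5.47
tool_pos: [0.4606, 0.3756, 0.0408]
ee_rot: [3.142, -0.012, -2.564]
wrist_force: [0.2, 1.2, 0.1]
width: 0.0005
finger_force: 0.0
t 5.4667 tool rlz [0.5909 0.0642 0.0408] shift [ 0.049 -0.011 -0.005] turn [ 0.    -0.022  0.003] F [0.8 0.9 0.1]
```

No contact. Now the draw, gently.

```bash
python3 -m handwheel '[[0.02,0,0,0,0,0],[0.04,0,0,0,0,0],[0.06,0,0,0,0,0],[0.09,0,0,0,0,0],[0.13,0,0,0,0,0],[0.17,0,0,0,0,0],[0.22,0,0,0,0,0],[0.27,0,0,0,0,0],[0.32,0,0,0,0,0],[0.36,0,0,0,0,0]]'; python3 -c "
from h import *
plan(.491,.062,.042)"; python3 -m handwheel '[[0.02,0,0,0,0,0],[0.04,0,0,0,0,0],[0.06,0,0,0,0,0],[0.08,0,0,0,0,0],[0.10,0,0,0,0,0],[0.11,0,0,0,0,0]]'; python3 -c "
from h import *
plan(.491,.062,.042)"
```

```text
time: 6.3
tool_pos: [0.3994, 0.3356, 0.0423]
ee_rot: [-3.141, -0.011, -2.564]
wrist_force: [1.9, 0.4, -0.8]
width: 0.0002
finger_force: 1.0
t 6.3 tool rlz [0.5178 0.0639 0.0423] shift [ 0.134 -0.009  0.003] turn [-0.    -0.02   0.002] F [ 1.8 -0.7 -0.8]
time: 6.8
tool_pos: [0.3817, 0.3243, 0.0425]
ee_rot: [3.142, -0.011, -2.564]
wrist_force: [2.0, 0.9, -1.5]
width: 0.0001
finger_force: 0.8
t 6.8 tool rlz [0.4968 0.0641 0.0425] shift [ 0.029 -0.01   0.003] turn [ 0.    -0.021  0.003] F [ 2.1 -0.4 -1.5]
```

The tray is following at about 2 N. I'll go on to the stop.

```bash
python3 -m handwheel '[[0.015,0,0,0,0,0],[0.03,0,0,0,0,0],[0.04,0,0,0,0,0],[0.05,0,0,0,0,0],[0.06,0,0,0,0,0],[0.06,0,0,0,0,0],[0.06,0,0,0,0,0]]'; python3 -c "
from h import *
plan(.491,.062,.042)"
```

```text
time: 7.38
tool_pos: [0.3789, 0.3224, 0.0429]
ee_rot: [3.141, 0.009, -2.565]
wrist_force: [18.7, 12.5, -16.9]
width: 0.0004
finger_force: 10.9
t 7.3833 tool rlz [0.4933 0.0641 0.0429] shift [ 0.012 -0.01   0.005] turn [0.001 0.017 0.002] F [ 22.4   0.3 -16.9]
```

The front stop is reached, at 22 N. I'll unhook backwards into the trough, rise and clear away.

```bash
python3 -m handwheel '[[-0.04,0,0,0,0,0],[-0.08,0,0,0,0,0],[-0.1,0,0,0,0,0],[-0.1,0,0,0,0,0],[-0.1,0,-0.1,0,0,0],[-0.1,0,-0.25,0,0,0],[-0.1,0,-0.45,0,0,0],[-0.1,0,-0.6,0,0,0],[0.2,0,-0.7,0,0,0],[0.6,0,-0.75,0,0,0]]'; python3 -m handwheel '[[0.3,0,0,0,0,0],[0.5,0,0,0,0,0],[0.5,0,0,0,0,0],[0.5,0,0,0,0,0]]'; python3 -c "
from h import *
plan(.491,.062,.042)
cv2.imwrite('pics/s5.png',cv2.resize(viewer.snapshot('top')[135:285,180:340,::-1],None,fx=3.9,fy=3.9,interpolation=2))"
```

```text
time: 8.22
tool_pos: [0.3232, 0.2861, 0.1858]
ee_rot: [3.141, -0.008, -2.565]
wrist_force: [-0.1, 0.3, 0.8]
width: 0.0002
finger_force: 0.0
time: 8.55
tool_pos: [0.236, 0.2296, 0.1847]
ee_rot: [3.141, -0.01, -2.564]
wrist_force: [0.1, 0.4, -0.3]
width: 0.0004
finger_force: 0.0
t 8.55 tool rlz [0.3229 0.064  0.1847] shift [-0.847 -0.012  0.706] turn [ 0.    -0.018  0.004] F [ 0.3  0.3 -0.3]
```

View pics/s5.png

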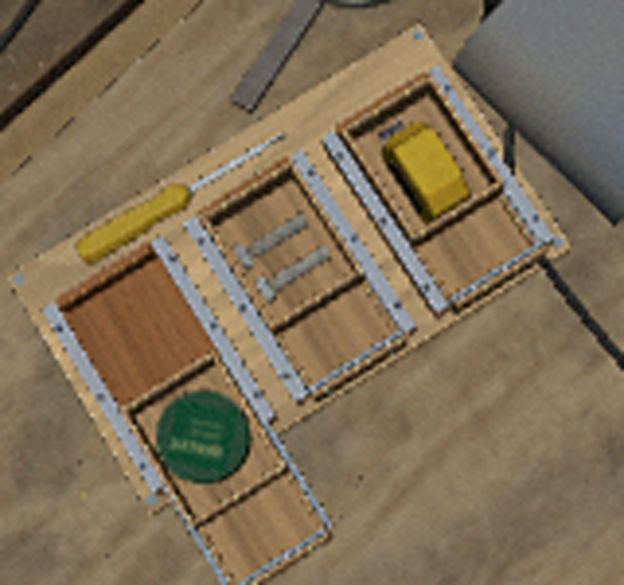

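The tin tray is fully out with the tin (205,435) standing in its bin. The bolt and tape trays are home, and the hand is clear.

```bash
python3 -c "
from bench import robot
print(robot.close_job())"
```

```text
the job is handed in; nothing more can be done
None
```

The job is handed in at about 8.6 s of the 38 s: the bolt tray was pushed home to its stop and the tin tray drawn out to its front stop, with the tin upright in its bin, the tape tray still shut and the hand clear; no verdict was returned.

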